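# Roll the thick clay roller up into its rack

## Task

Two wooden clay rollers lie at the foot of the sloping roller rack. With the fingertips, push the thicker one steadily up the slope of its own lane until it drops into the notch at the top in front of the stop board, and do not let it run away back down; it must stay rolling or sliding on the rack and must not be picked up. Leave it in the notch and leave the thinner roller and everything else where they are.

Things in the scene. Friction and masses are not known exactly. Their poses are not given: they have to be found in the camera images.
- rack: Fixed roller rack, wood with white decks, 275 mm long (x), 350 mm wide (y), two equal lanes side by side. Origin on the table under its middle; x points up the slope (away from the robot within 0.3 rad), y across the lanes, z up. Lane centres at y = +85 and -85 mm; each lane is 160 mm wide between 10 mm cheeks that stand 14 mm above the deck.
- slope_foot (a point): Where the flat landing meets the slope, mid-width: rack x = -35 mm, 12 mm above the table; axes as the rack's. The landing runs level from here 80 mm towards the robot, to a toe strip 6 mm high and 10 mm wide. Up the rack a straight 12 degree slope follows.
- crest (a point): Top edge of the slope, mid-width: rack x = +85 mm, 37.5 mm above the table; axes as the rack's. Just beyond it the floor steps down 5 mm into the level notch.
- stop (a point): Foot of the stop board's face at the end of the notch, mid-width: rack x = +135 mm, 32.5 mm above the table; axes as the rack's. The board is 15 mm thick, its top 75 mm above the table.
- thick_roller: Thicker clay roller, smooth varnished beech, about 0.26 kg (varies): barrel 60 mm in diameter, 116 mm long, a 26 mm wide, 14 mm long knob on each end. Origin mid-axis; y along the axis, x and z turn as it rolls. Starts across either lane on the landing, axis 42 mm above the table; rolls back if let go on the slope. In the notch its axis is at rack x 102 to 105 mm, 62.5 mm above the table.
- thin_roller: The thinner clay roller in the other lane, beech, 0.11 kg: barrel 38 mm in diameter, 116 mm long, with small end knobs. Origin at the middle of its axis, y along the axis. To be left alone.
- water_tub: Bystander: white plastic bowl, 110 mm across, 55 mm high, beside the rack; origin under its centre.
- slip_jar: Bystander: closed glass jar, 64 mm across, 85 mm high, beside the rack; origin under its centre.
- mug: Bystander: blue ceramic mug, 76 mm across, 85 mm high; origin under its centre.
- wood_knife: Bystander: dark wooden modelling knife, a flat stick 150 x 16 x 8 mm lying on the table in front of the rack's toe; origin under its middle, y along it.
- loop_tool_a: Bystander: red-handled loop tool, 160 mm long, 9 mm high, lying to the robot's right; origin under its middle, x along it.
- loop_tool_b: Bystander: a second such red-handled loop tool beside the first; origin and axes alike.
- rib: Bystander: flat wooden disc, 70 mm across, 7 mm thick, on the table beside the rack; origin under its centre.

How it is judged (in metres and radians):
At the end, for the whole second after the job is handed in: The thick roller lies at rest in the notch: its axis at 98.5 to 109 mm along the rack, 59 to 65.5 mm above the table and within 0.1 rad of square to the lane; the thin roller and all bystanders are within 20 mm of where they began (x of thick_roller in the frame of rack between 0.0985 and 0.109 m and z of thick_roller in the frame of rack between 0.059 and 0.0655 m and angle between the y axis of thick_roller and the y axis of rack, either way round below 0.1 rad and linear speed of thick_roller below 0.02 m/s and distance of each of thin_roller, water_tub, slip_jar, mug, wood_knife, loop_tool_a, loop_tool_b, rib from where it was at the start of the episode below 0.02 m); the robot touches nothing.
It fails at once if the thick roller is lifted off the rack (more than about 12 mm above what it lies on) (z of thick_roller in the frame of rack above 0.081 m or (x of thick_roller in the frame of rack below 0.025 m and z of thick_roller in the frame of rack above 0.069 m) or (x of thick_roller in the frame of rack below -0.045 m and z of thick_roller in the frame of rack above 0.055 m)).
It fails at once if the thick roller runs away or is thrown (faster than 0.35 m/s) (linear speed of thick_roller above 0.35 m/s).
It fails at once if the thick roller is knocked off the rack (z of thick_roller in the frame of rack below 0.036 m).
It fails at once if the thin roller or a bystander is shifted by more than 20 mm (distance of any of thin_roller, water_tub, slip_jar, mug, wood_knife, loop_tool_a, loop_tool_b, rib from where it was at the start of the episode above 0.02 m).
It also fails if it takes over 35 s, if anything falls off the work surface, if the arm or the gripper's body presses on something with over 40 N, if the wrist force passes 120 N, or if a joint passes its speed limit or range.

## Robot

A 6-joint arm with a two-finger parallel gripper is mounted at the origin on the work surface. World frame = base frame: x ahead of the robot, y to its left, z up, the work surface at z = 0. Lengths are in m, angles in degrees, forces in N, time in s.
With the tool pointing down it reaches from about 0.4 to 0.825 m from the base axis. Payload 7 kg.
Tool frame: the origin (TCP) lies at the very end of the fingers, on their centre line; the grasp point (between the pads) lies 19 mm behind it (ctrl.grip_point_offset is the distance from the TCP to the grasp point, in m); x points along the fingers, z is the direction in which the jaws open and shut, and the axes are right-handed (so a half turn about x gives the same grasp; the last joint's range is limited). The gripper opens to 88 mm and grips with 3 to 60 N. Pads are 19 mm wide; open, the fingers measure 130 mm over their backs; the gripper's body (78 mm by 193 mm) begins 47 mm behind the grasp point.
Start: joints at [-58.149, 20.546, 0.682, 0, -70.136, -16.507], TCP at [0.179, -0.651, 0.227] pointing down, gripper open.
Joint ranges: [-176.03, 176.03], [-82.01, 121.73], [-58.28, 71.71], [-173.87, 95.51], [-174.79, -0.11], [-173.66, 173.66]. Speed limits (degrees/s): [136.94, 136.94, 172.46, 180, 180, 180].

## Interface

Orientations are given as [roll, pitch, yaw] about the fixed x, y, z axes, in that order (R = Rz(yaw) Ry(pitch) Rx(roll)).
In Python, from plant import get_obs, snapshot, calibration, close_job, ctrl gives the robot as it stands.
- The arm moves only by the tool move_arm, never from a script. Its argument "commands" is a list that holds one entry, the list of rows, each a list of 4 numbers: the shift along the tool's x, y, z in cm, then the turn about the tool's x in rad. In form: [[[dx, dy, dz, spin], ...]]. A call has 1 to 8 rows; each row shifts and turns the commanded pose from where the row before left it, along the tool's axes as they then stand; what a row does not reach is not made up. A row lasts 1/10 s, in which the tool goes at most 50 mm and 8.59 degrees, less where a joint would pass 70% of its speed; a pose out of reach is approached as far as the arm can. A call with a gripper value outside its range is refused whole. "jaw" is the finger opening in cm, from 0 to 8.76, set as the call begins (left out, the last holds). The fingers move at their own pace and stop on an object; the grip force is fixed at half the most. Time passes only in rows, so rows that do not move let the fingers close. It gives the time, the measured TCP pose, the force and the opening at its end, in the units of the state.
- get_obs(): the state, without advancing time (a new reading comes with each control period).
- snapshot(name): name is "scene" or "side" or "wrist"; returns (picture, depth): 420x560x3 uint8, red, green, blue; 420x560 float32, m along the optical axis (not along the pixel's ray), 0 where there is no reading.
- calibration(name): a dict with "mtx" (3x3 intrinsics, pixels), "T" (4x4, takes a point from camera to world coordinates); the wrist camera has in their place "tool_from_camera" (4x4, takes a point from camera to tool coordinates, whose origin is the TCP and whose axes are the tool frame's). Camera axes: x right, y up, looking along -z (the intrinsics and any distortion apply to the point x, -y, -z); pixel columns grow to the right and rows downward; lengths in m; the calibration is good to about 2 mm. The wrist camera is an equidistant fisheye: a pixel r from the principal point sees the ray r / f radians off the axis. A picture is of the moment at which its call begins: read the wrist's pose just before it. calibration takes no time and is no camera call.
- close_job(): hands the job in, once; it reports no verdict.
The state is a dict: "clock": time; "joint_pos": joint angles; "qvel": joint speeds; "tau": joint torques, N m; "tool_pos": TCP position; "orientation": TCP orientation; "force": force on the tool from outside, world axes, zero at the start; "moment": the same for the moment, N m; "opening": finger opening in m.
Only numpy, scipy, OpenCV 4.12 (cv2) and the standard library are available. Lean on these libraries where they do the work, as an engineer would, in place of code of your own. Each camera call takes 0.05 s, during which the arm holds its last target. There are 200 camera calls.

## Working session

There is one attempt and no reset: what is moved stays moved. The work goes in short steps, Python scripts to look and compute and a tool call to move; the robot and the scene stay as the last step left them, time stands still between calls to the robot, and variables do not carry over. Pictures are saved under pics/ and viewed, about 8 in all and at most 12, crops included, and the job is handed in when it is done.

Besides the shell and the picture viewer there is one more tool, called by a JSON object that holds its "op" and its "data". move_arm: Moves the arm, as the interface text tells. Its arguments: {"type":"object","properties":{"commands":{"type":"array"},"jaw":{"type":"number"}},"required":["commands"]}

```bash
ls; mkdir -p pics; python3 - <<'E'
from plant import *
import cv2,numpy as np
o=get_obs();print(o)
for n in("scene","side"):
    p,d=snapshot(n);c=calibration(n);print(n,c)
    cv2.imwrite(f"pics/{n}.png",p[:,:,::-1]);np.savez(f"{n}.npz",p=p,d=d,K=c["mtx"],T=c["T"])
E
```

```text
pics
{'clock': 0.0, 'joint_pos': array([-5.81485103e+01,  2.05898094e+01,  6.34376084e-01, -1.76100973e-02,
       -7.01347268e+01, -1.65078507e+01]), 'qvel': array([ 0.02315922, -0.05522983, -0.00755458, -0.08749191, -0.0405114 ,
       -0.10825386]), 'tau': array([-2.29553414e-03, -5.82726073e+01,  2.93044996e+01,  6.99730843e+00,
        6.79521851e-03, -1.35986215e-04]), 'tool_pos': array([ 0.17845964, -0.65049288,  0.22565349]), 'orientation': array([  6.10470224,  89.9083321 , 111.44234415]), 'force': array([-0.14904151,  0.02298235, -0.29885882]), 'moment': array([ 0.03038775, -0.0027235 ,  0.02584824]), 'opening': 0.08771275246607176}
scene {'mtx': array([[433.74947204,   0.        , 284.74149761],
       [  0.        , 433.74947204, 208.51651824],
       [  0.        ,   0.        ,   1.        ]]), 'T': array([[-0.78629795, -0.3948754 ,  0.47519359,  1.23405657],
       [ 0.61765076, -0.52178178,  0.58843123,  0.78637414],
       [ 0.01559034,  0.75618595,  0.65417104,  0.95697623],
       [ 0.        ,  0.        ,  0.        ,  1.        ]])}
side {'mtx': array([[533.8583117 ,   0.        , 278.39674043],
       [  0.        , 533.8583117 , 211.3734848 ],
       [  0.        ,   0.        ,   1.        ]]), 'T': array([[ 0.99985983,  0.00405355, -0.01624474,  0.53663445],
       [-0.01490363,  0.65759342, -0.75322558, -1.1310988 ],
       [ 0.00762919,  0.75336211,  0.65756166,  1.01815764],
       [ 0.        ,  0.        ,  0.        ,  1.        ]])}
```

View pics/scene.png

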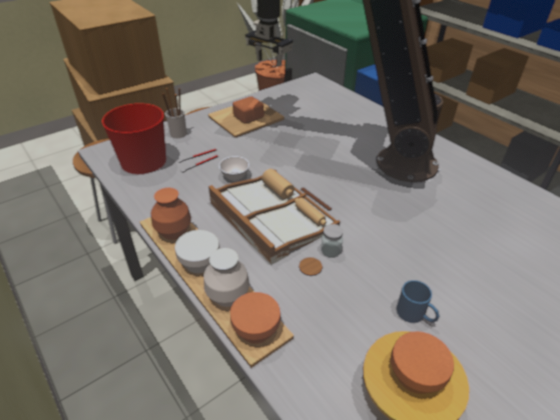

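View pics/side.png

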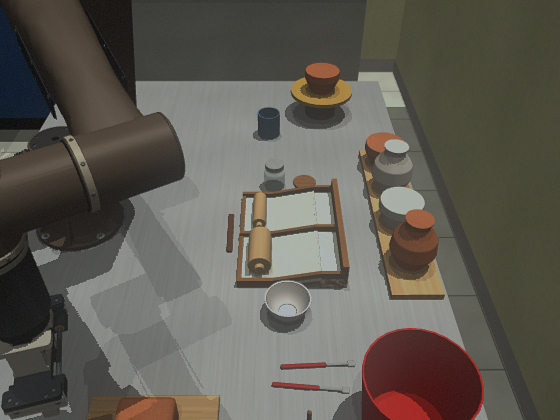

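The side view shows the thick roller in the near, robot-right lane at about (260,250). The thin one is at (260,208), the knife at (230,233), and the stop board runs along (337,182)-(348,285). I'll measure these from depth.

```bash
cat > h.py <<'E'
import numpy as np,cv2
def cloud(d,K,T):
    v,u=np.mgrid[:d.shape[0],:d.shape[1]]
    P=np.stack([(u-K[0,2])/K[0,0]*d,-(v-K[1,2])/K[1,1]*d,-d],-1)
    return P@T[:3,:3].T+T[:3,3]
E
python3 - <<'E'
from h import *
s=np.load("side.npz");P=cloud(s["d"],s["K"],s["T"]);
print("table z",np.median(P[300:340,150:220,2]))
for n,(u,v) in dict(thick=(260,250),thin=(260,208),knife=(230,233),bowl=(287,300),jar=(275,172)).items(): print(n,P[v,u].round(3))
# stop board top
def fit(m,n):
    q=P[m];l=cv2.fitLine(q[:,:2].astype(np.float32),cv2.DIST_HUBER,0,.001,.001).ravel()
    print(n,len(q),q.mean(0).round(4),"min",q.min(0).round(3),"max",q.max(0).round(3),"dir",np.degrees(np.arctan2(l[1],l[0])).round(2))
z=P[...,2];R=np.zeros(z.shape,bool);R[180:287,322:350]=1
fit(R&(z>.071)&(z<.082),"stoptop")
I=cv2.cvtColor(s["p"],cv2.COLOR_RGB2HSV).astype(int)
R=np.zeros(z.shape,bool);R[226:280,246:274]=1
fit(R&(I[...,1]>90)&(z>.055)&(z<.09),"thick")
R=np.zeros(z.shape,bool);R[190:228,248:272]=1
fit(R&(I[...,1]>90)&(z>.038)&(z<.07),"thin")
R=np.zeros(z.shape,bool);R[210:255,222:237]=1
fit(R&(z>.004)&(z<.03),"knife")
c=cv2.resize(s["p"][170:300,215:365],None,fx=5,fy=4.6);cv2.imwrite("pics/crop.png",c[:,:,::-1])
E
```

```text
table z -0.0024959817397091077
thick [ 0.512 -0.188  0.067]
thin [ 0.51  -0.006  0.049]
knife [ 0.427 -0.064  0.008]
bowl [ 0.578 -0.299  0.007]
jar [0.553 0.133 0.069]
stoptop 357 [ 0.7212 -0.1005  0.073 ] min [ 0.713 -0.256  0.071] max [0.73  0.09  0.077] dir 89.67
thick 610 [ 0.5102 -0.1617  0.0649] min [ 0.484 -0.22   0.055] max [ 0.535 -0.1    0.074] dir 89.54
thin 299 [0.5074 0.0039 0.0449] min [ 0.49  -0.106  0.038] max [0.524 0.072 0.069] dir -89.98
knife 129 [ 0.4269 -0.0569  0.0064] min [ 0.419 -0.131  0.004] max [0.436 0.015 0.012] dir -89.12
```

View pics/crop.png

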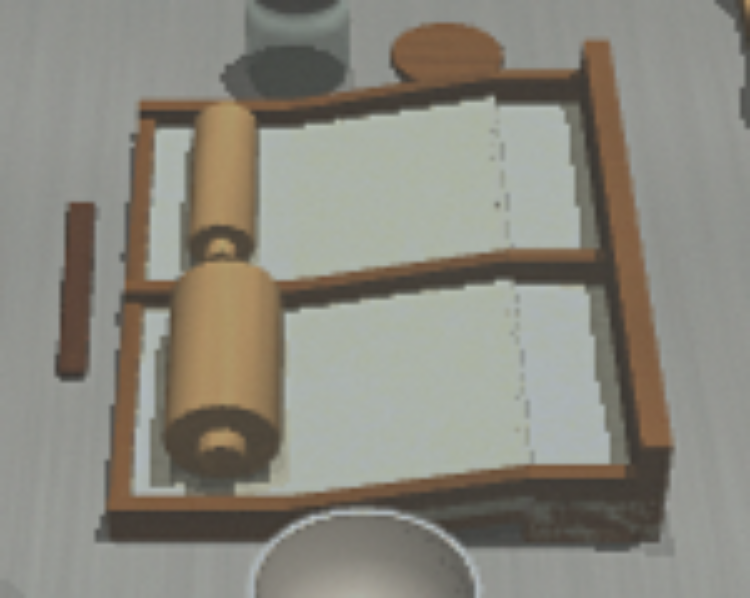

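The crop confirms the thick roller is square in the right lane, behind the toe strip, with the rack almost aligned with world x. Its origin is at about (0.579, -0.083). Next I'll work out the spin and the shifts for the approach.

```bash
cat >> h.py <<'E'
from scipy.spatial.transform import Rotation as Ro
def plan(o,goal):
    R=Ro.from_euler("xyz",o["orientation"],degrees=True).as_matrix()
    yaw=np.radians(-0.33); want=np.array([-np.sin(yaw),np.cos(yaw),0])
    print("R",R.round(3).tolist(),"q",o["joint_pos"].round(1))
    for s in(1,-1):
        b=R.T@(s*want); a=np.arctan2(-b[1],b[2]); print("spin",a.round(4))
        R2=R@Ro.from_euler("x",a).as_matrix()
        print(" after: tool shift cm",(R2.T@(np.array(goal)-o["tool_pos"])*100).round(2),"z axis",R2[:,2].round(3))
E
python3 - <<'E'
from plant import *; from h import *
plan(get_obs(),[.449,-.166,.13])
E
```

```text
R [[-0.001, -0.964, -0.264], [0.001, -0.265, 0.964], [-1.0, 0.0, 0.001]] q [-58.2  20.6   0.6  -0.  -70.1 -16.5]
spin 0.2734
 after: tool shift cm [  9.63 -26.78  48.6 ] z axis [0.006 1.    0.001]
spin -2.8681
 after: tool shift cm [  9.63  26.78 -48.6 ] z axis [-0.006 -1.    -0.001]
```

{"op": "move_arm", "data": {"commands": [[[0, 0, 0, 0.137], [0, 0, 0, 0.137], [0, -2.2, 4.0, 0], [0, -2.2, 4.0, 0], [0, -2.2, 4.0, 0], [0, -2.2, 4.0, 0], [0, -2.2, 4.0, 0], [0, -2.2, 4.0, 0]]], "jaw": 5.5}}

```text
clock: 0.9
tool_pos: [0.3124, -0.41, 0.2263]
orientation: [27.1, 90.0, 116.7]
force: [2.2, -1.5, 0.4]
opening: 0.0553
```

{"op": "move_arm", "data": {"commands": [[[0, -2.2, 4.0, 0], [0, -2.2, 4.0, 0], [0, -2.2, 4.0, 0], [0, -2.2, 4.0, 0], [0, -2.2, 4.0, 0], [0, -2.2, 4.0, 0], [0, 0, 0, 0], [0, 0, 0, 0]]]}}

```text
clock: 1.7
tool_pos: [0.4457, -0.1715, 0.2263]
orientation: [81.4, 90.0, 171.2]
force: [0.4, 0.4, 0.5]
opening: 0.0548
```

```bash
python3 - <<'E'
from plant import *; from h import *
o=get_obs();print(o["clock"],o["tool_pos"],o["opening"],o["force"])
plan(o,[.459,-.166,.13])
p,d=snapshot("scene");c=calibration("scene");P=cloud(d,c["mtx"],c["T"])
I=cv2.cvtColor(p,cv2.COLOR_RGB2HSV)
z=P[...,2]; yy=P[...,1]; xx=P[...,0]
m=(xx>.46)&(xx<.56)&(yy>-.26)&(yy<-.08)&(z>.055)&(z<.08)&(I[...,1]>90)
q=P[m];print("scene thick",len(q),q.min(0).round(3),q.max(0).round(3),np.median(q,0).round(3))
m=(xx>.70)&(xx<.75)&(z>.068)&(z<.08)&(yy>-.28)&(yy<.12)
q=P[m];print("scene stop",len(q),q.min(0).round(3),q.max(0).round(3),q.mean(0).round(3))
c=cv2.resize(p[90:290,180:440],(780,600));cv2.imwrite("pics/c2.png",c[:,:,::-1])
E
```

```text
1.7 [ 0.44574444 -0.17149301  0.22627323] 0.05481199224177914 [0.40008284 0.35685391 0.50556937]
R [[-0.001, -1.0, 0.003], [0.0, 0.003, 1.0], [-1.0, 0.001, 0.0]] q [  2.6   1.7 -23.3  -0.  -65.1 -92.8]
spin 0.0023
 after: tool shift cm [ 9.63 -1.33  0.56] z axis [0.006 1.    0.   ]
spin -3.1393
 after: tool shift cm [ 9.63  1.33 -0.56] z axis [-0.006 -1.    -0.   ]
scene thick 295 [ 0.488 -0.211  0.055] [ 0.538 -0.087  0.075] [ 0.519 -0.149  0.068]
scene stop 477 [ 0.709 -0.25   0.068] [0.731 0.1   0.08 ] [ 0.721 -0.059  0.074]
```

View pics/c2.png

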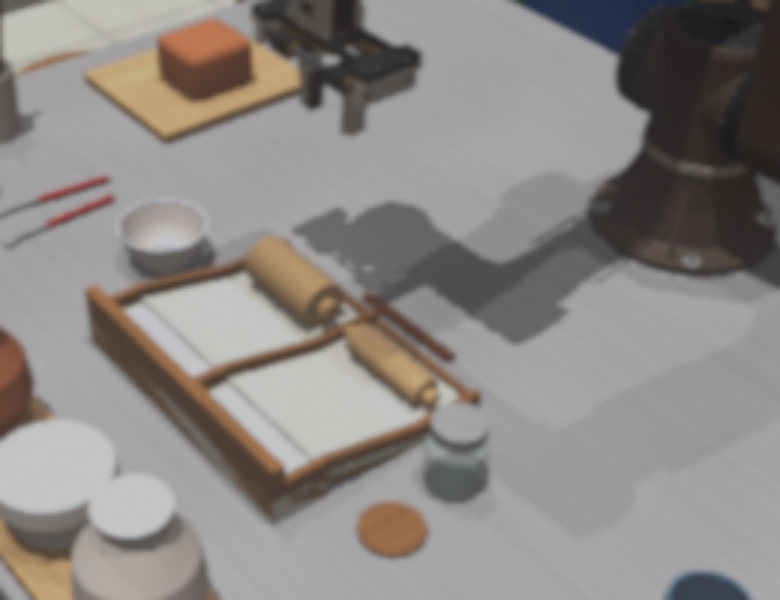

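The gripper is behind the rack and clear, and the roller still lies square at about x=0.512, y=-0.16. I'll descend behind it and approach slowly.

{"op": "move_arm", "data": {"commands": [[[0, -1.0, 0.9, 0], [3.5, 0, 0, 0], [3.5, 0, 0, 0], [3.5, 0, 0, 0], [3.5, 0, 0, 0], [3, 0, 0, 0], [2.1, 0, 0, 0], [0, 0, 0, 0]]]}}

```text
clock: 2.55
tool_pos: [0.4534, -0.1644, 0.0329]
orientation: [90.7, 89.7, -179.8]
force: [0.1, -0.2, 0.7]
opening: 0.0553
```

{"op": "move_arm", "data": {"commands": [[[0, -0.2, 0, 0], [0, -0.2, 0, 0], [0, -0.2, 0, 0], [0, -0.2, 0, 0], [0, -0.2, 0, 0], [0, -0.2, 0, 0], [0, -0.2, 0, 0], [0, -0.2, 0, 0]]]}}

```text
clock: 3.35
tool_pos: [0.4718, -0.1637, 0.0356]
orientation: [-140.2, 90.0, -50.6]
force: [-0.1, 0.0, -0.3]
opening: 0.0552
```

```bash
python3 - <<'E'
from plant import *; from h import *
o=get_obs();print(o["clock"],o["tool_pos"],o["force"],o["orientation"])
p,d=snapshot("side")
c=cv2.resize(p[150:310,190:370],(675,600));cv2.imwrite("pics/c3.png",c[:,:,::-1])
E
```

```text
3.35 [ 0.47182182 -0.16371119  0.03559232] [-0.12085497  0.00319093 -0.29632636] [-140.22204147   89.99688251  -50.56930135]
```

View pics/c3.png

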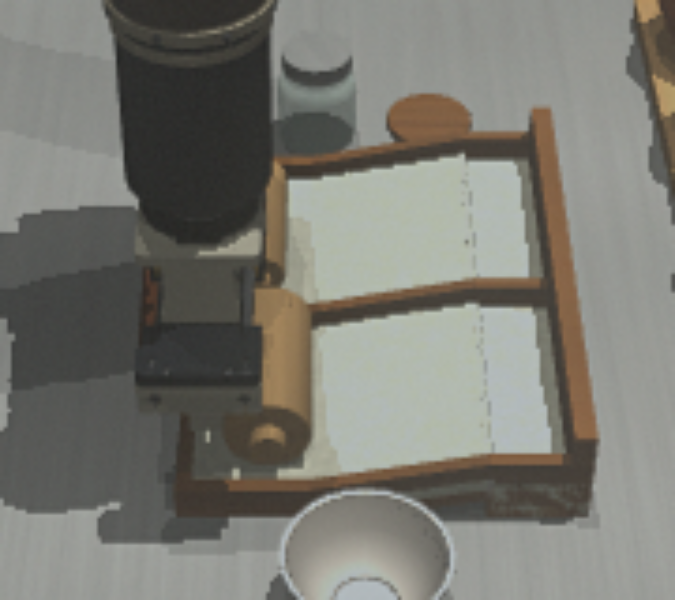

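The fingers are directly behind the barrel, both inside the lane. I'll push on slowly and watch the force.

{"op": "move_arm", "data": {"commands": [[[0, -0.3, 0, 0], [0, -0.3, 0, 0], [0, -0.3, 0, 0], [0, -0.3, 0, 0], [0, -0.3, 0, 0], [0, -0.3, 0, 0], [0, -0.3, 0, 0], [0, -0.3, 0, 0]]]}}

```text
clock: 4.2
tool_pos: [0.4958, -0.1639, 0.0356]
orientation: [80.3, 90.0, 169.9]
force: [0.6, -0.2, 0.2]
opening: 0.0549
```

{"op": "move_arm", "data": {"commands": [[[0, -0.4, 0, 0], [0, -0.4, 0, 0], [-0.04, -0.4, 0, 0], [-0.04, -0.4, 0, 0], [-0.04, -0.4, 0, 0], [-0.04, -0.4, 0, 0], [-0.04, -0.4, 0, 0], [-0.04, -0.4, 0, 0]]]}}

```text
clock: 5.0
tool_pos: [0.5279, -0.1641, 0.038]
orientation: [35.3, 90.0, 124.9]
force: [-1.0, 0.6, 1.2]
opening: 0.0554
```

```bash
cat >> h.py <<'E'
def look(name,f):
    from plant import get_obs,snapshot,calibration
    o=get_obs();print(o["clock"],o["tool_pos"].round(4),o["force"].round(2),o["orientation"].round(2))
    p,d=snapshot("side");c=calibration("side");P=cloud(d,c["mtx"],c["T"])
    I=cv2.cvtColor(p,cv2.COLOR_RGB2HSV);x,y,z=P[...,0],P[...,1],P[...,2]
    m=(x>.48)&(x<.71)&(y>-.24)&(y<-.095)&(z>.045)&(z<.105)&(I[...,1]>90)&(I[...,2]>80)
    n,L,s,_=cv2.connectedComponentsWithStats(m.astype(np.uint8));m=L==1+s[1:,4].argmax()
    q=P[m];print("roller",len(q),q.min(0).round(3),q.max(0).round(3),"x at y-bands",[q[abs(q[:,1]-b)<.01][:,0].max().round(4) for b in(-.2,-.18,-.16,-.14,-.12) if (abs(q[:,1]-b)<.01).any()])
    cv2.imwrite(f"pics/{f}.png",cv2.resize(p[150:310,190:370],(675,600))[:,:,::-1])
E
python3 -c "from h import *;look('side','c4')"
```

```text
5.0 [ 0.5279 -0.1641  0.038 ] [-1.01  0.59  1.2 ] [ 35.28  90.   124.92]
roller 364 [ 0.563 -0.218  0.055] [ 0.598 -0.101  0.081] x at y-bands [np.float64(0.5971), np.float64(0.5974), np.float64(0.596), np.float64(0.5963), np.float64(0.5973)]
```

View pics/c4.png

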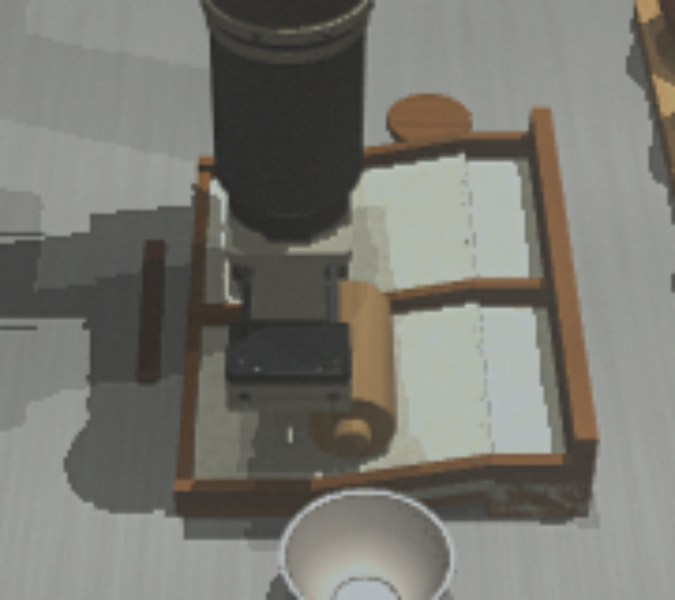

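The roller is on the slope and square, with its front edge at x≈0.597 all along. I'll keep pushing.

{"op": "move_arm", "data": {"commands": [[[-0.04, -0.4, 0, 0], [-0.04, -0.4, 0, 0], [-0.04, -0.4, 0, 0], [-0.04, -0.4, 0, 0], [-0.04, -0.4, 0, 0], [-0.04, -0.4, 0, 0], [-0.04, -0.4, 0, 0], [-0.04, -0.4, 0, 0]]]}}

```text
clock: 5.85
tool_pos: [0.56, -0.1643, 0.0412]
orientation: [-57.9, 90.0, 31.8]
force: [-2.3, -0.0, 1.2]
opening: 0.055
```

{"op": "move_arm", "data": {"commands": [[[-0.04, -0.4, 0, 0], [-0.04, -0.4, 0, 0], [-0.04, -0.4, 0, 0], [-0.04, -0.4, 0, 0], [-0.04, -0.4, 0, 0], [-0.04, -0.4, 0, 0], [-0.04, -0.4, 0, 0], [-0.04, -0.4, 0, 0]]]}}

```text
clock: 6.65
tool_pos: [0.5919, -0.1645, 0.0444]
orientation: [74.9, 90.0, 164.6]
force: [-1.5, 0.4, 1.6]
opening: 0.0549
```

```bash
python3 -c "from h import *;look('side','c5')"
```

```text
6.65 [ 0.5919 -0.1645  0.0444] [-1.5   0.45  1.64] [ 74.95  90.   164.59]
roller 309 [ 0.629 -0.219  0.072] [ 0.662 -0.103  0.095] x at y-bands [np.float64(0.6607), np.float64(0.6605), np.float64(0.6611), np.float64(0.6607), np.float64(0.6622)]
```

{"op": "move_arm", "data": {"commands": [[[-0.03, -0.35, 0, 0], [-0.03, -0.35, 0, 0], [-0.03, -0.35, 0, 0], [-0.03, -0.35, 0, 0], [-0.03, -0.35, 0, 0], [-0.03, -0.35, 0, 0], [-0.03, -0.3, 0, 0], [-0.03, -0.3, 0, 0]]]}}

```text
clock: 7.5
tool_pos: [0.6195, -0.1646, 0.0469]
orientation: [-91.9, 89.9, -2.3]
force: [-0.3, -0.8, 0.6]
opening: 0.0549
```

{"op": "move_arm", "data": {"commands": [[[-0.03, -0.3, 0, 0], [-0.03, -0.3, 0, 0], [-0.03, -0.3, 0, 0], [-0.03, -0.3, 0, 0], [-0.03, -0.3, 0, 0], [-0.03, -0.3, 0, 0], [0, 0, 0, 0], [0, 0, 0, 0]]]}}

```text
clock: 8.3
tool_pos: [0.6366, -0.1647, 0.0485]
orientation: [66.2, 90.0, 155.8]
force: [0.9, -0.2, -0.6]
opening: 0.0552
```

```bash
python3 -c "from h import *;look('side','c6')"
```

```text
8.3 [ 0.6366 -0.1647  0.0485] [ 0.9  -0.18 -0.59] [ 66.18  89.99 155.82]
roller 307 [ 0.677 -0.218  0.073] [ 0.71  -0.101  0.094] x at y-bands [np.float64(0.709), np.float64(0.7077), np.float64(0.7098), np.float64(0.7094), np.float64(0.7085)]
```

View pics/c6.png

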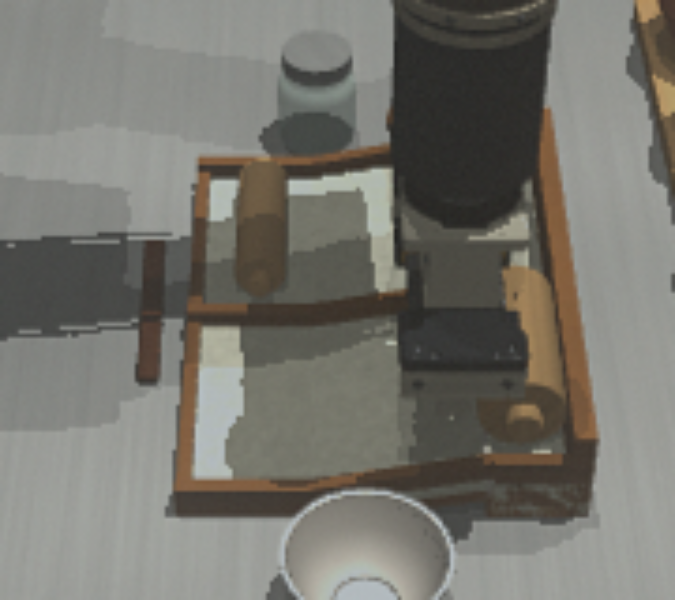

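The roller appears to sit in the notch and the force has dropped to about zero. I'll back off slowly so the fingers stay behind it as a guard, then check.

{"op": "move_arm", "data": {"commands": [[[0, 0.2, 0, 0], [0, 0.2, 0, 0], [0, 0.3, 0, 0], [0, 0.3, 0, 0], [0, 0.3, 0, 0], [0, 0.3, 0, 0], [0, 0.3, 0, 0], [0, 0.3, 0, 0]]]}}

```text
clock: 9.15
tool_pos: [0.6144, -0.1646, 0.0486]
orientation: [-86.7, 90.0, 2.9]
force: [0.5, 0.3, -0.3]
opening: 0.055
```

```bash
sed -i 's/(x<.71)&(y>-.24)/(x<.725)\&(y>-.24)/' h.py; python3 -c "from h import *;look('side','c7')"
```

```text
9.15 [ 0.6144 -0.1646  0.0486] [ 0.47  0.32 -0.34] [-86.71  89.99   2.93]
roller 775 [ 0.657 -0.239  0.067] [ 0.725 -0.095  0.095] x at y-bands [np.float64(0.7242), np.float64(0.7245), np.float64(0.7248), np.float64(0.725), np.float64(0.7249)]
```

{"op": "move_arm", "data": {"commands": [[[0, 0.5, 0, 0], [0, 0.5, 0, 0], [-1, 0.5, 0, 0], [-2, 0.5, 0, 0], [-3, 1, 0, 0], [-3, 2, 0, 0], [-3, 3, 0, 0], [-3, 3, 0, 0]]]}}

```text
clock: 10.0
tool_pos: [0.5033, -0.164, 0.2002]
orientation: [-110.0, 90.0, -20.3]
force: [0.7, -0.4, 1.4]
opening: 0.0551
```

{"op": "move_arm", "data": {"commands": [[[0, 3, 0, 0], [0, 3, 0, 0], [0, 3, 0, 0], [0, 0, 0, 0], [0, 0, 0, 0]]]}}

```text
clock: 10.5
tool_pos: [0.4145, -0.1635, 0.1998]
orientation: [-90.7, 89.9, -1.0]
force: [-0.2, -0.5, -0.1]
opening: 0.0547
```

```bash
python3 - <<'E'
from h import *
from plant import *
look('side','c8')
p,d=snapshot("side");c=calibration("side");P=cloud(d,c["mtx"],c["T"]);x,y,z=P[...,0],P[...,1],P[...,2]
for b in(-.205,-.18,-.155,-.13,-.11):
    m=(abs(y-b)<.012)&(x>.64)&(x<.712)&(z>.078)&(z<.1); q=P[m]
    # circle fit in xz, radius 30 mm
    from scipy.optimize import least_squares
    r=least_squares(lambda a:np.hypot(q[:,0]-a[0],q[:,2]-a[1])-.03,[.68,.06],loss="soft_l1",f_scale=.002)
    print(b,len(q),r.x.round(4),"rack x",(r.x[0]-.579).round(4))
E
```

```text
10.5 [ 0.4145 -0.1635  0.1998] [-0.2  -0.46 -0.06] [-90.66  89.85  -1.01]
roller 826 [ 0.657 -0.238  0.068] [ 0.725 -0.095  0.095] x at y-bands [np.float64(0.7249), np.float64(0.7249), np.float64(0.7249), np.float64(0.7249), np.float64(0.7242)]
-0.205 138 [0.6831 0.0594] rack x 0.1041
-0.18 122 [0.683  0.0598] rack x 0.104
-0.155 115 [0.6837 0.0594] rack x 0.1047
-0.13 119 [0.6839 0.0596] rack x 0.1049
-0.11 85 [0.6832 0.0595] rack x 0.1042
```

View pics/c8.png

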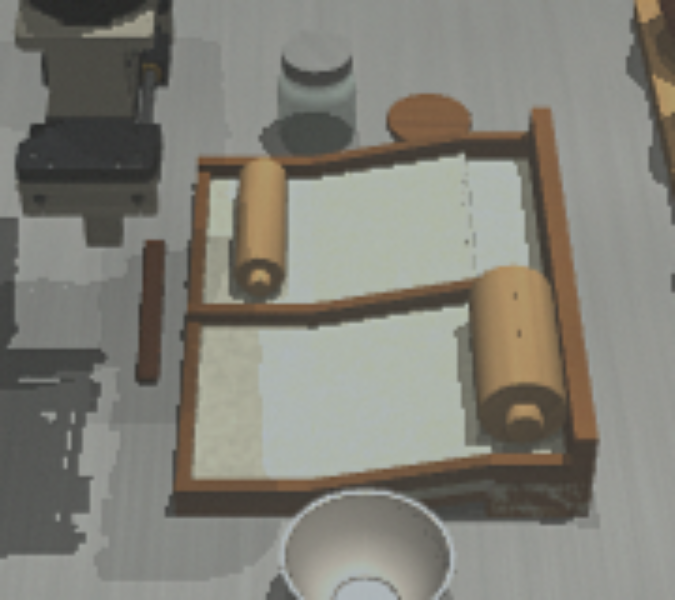

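The thick roller sits in the notch against the stop board at rack x≈0.104. Its axis is at z≈0.062 once the table's −2.5 mm depth offset is corrected. It is square, and the gripper is clear.

```bash
python3 -c "from plant import *;print(close_job())"
```

```text
the job is handed in; nothing more can be done
None
```

The thick roller is in the notch in front of the stop board, and I handed the job in at about 10.6 s of robot time. I pushed it up its own lane with the fingertips of the half-open gripper at 30–40 mm/s, then backed the gripper away and lifted it clear.

- **Position:** the last check put the axis at rack x ≈ 104–105 mm (allowed 98.5–109).
- **Height:** the raw reading was 59.5 mm. It comes to about 62 mm once the side camera's −2.5 mm table offset is corrected (allowed 59–65.5), so the uncorrected value sits close to the lower limit.
- **Squareness:** x varied by less than 1 mm along the barrel, about 0.01 rad.
- **At rest:** it held the same place in two checks about 1.4 s apart after I backed off.
- **Everything else:** the thin roller, knife, jar, rib and bowl look unmoved in the last picture. I did not measure them again, and the mug and loop tools were outside that crop.
- **Forces:** the readings at the end of each move never exceeded 3 N. No check failed.

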